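Clamp a block in the dowel drilling jig and hold the clamp lever level

ROBOT

A 6-joint arm with a two-finger parallel gripper is mounted at the origin on a cart in front of the work surface, level with it; the furniture and walls round the work are solid. World frame = base frame: x ahead of the robot, y to its left, z up, the work surface at z = 0. Lengths are in mm, angles in degrees, forces in N, time in s.
With the tool pointing down it reaches from about 250 to 725 mm from the base axis. Payload 9.7 kg.
Tool frame: the origin (TCP) lies on the centre line of the jaws, within the pads' length; the fingertips stand 22 mm ahead of it and the grasp point (between the pads) lies 3 mm ahead of it; z points along the fingers, y is the line along which they close (so a half turn about z gives the same grasp; the last joint's range is limited). The gripper opens to 85 mm and grips with 20 to 120 N. Pads are 22 mm wide; open, the fingers measure 114 mm over their backs; the gripper's body (76 mm by 85 mm) begins 54 mm behind the grasp point. The pads swing forward as they close: fully open they stand 13 mm farther back than shut.
Start: joints at [67.437, 4.979, 10.078, 95.1, 0, 90], TCP at [211.032, 507.9, 253.284] pointing down, gripper open.
Joint ranges: [-179.16, 179.16], [-48.56, 103.87], [-65.8, 70.77], [-126.05, 130.52], [-82.76, 87.17], [-180, 180]. Speed limits (degrees/s): [127.2, 127.2, 147.25, 180, 180, 180].

INTERFACE

Orientations are given as a 3x3 rotation matrix whose columns are the frame's x, y, z axes.
In Python, from bench import manip, grab_frame, camera_params, ticket gives the robot as it stands. The module is installed in compiled form; this text tells all that it offers.
- The arm moves only by the tool servo_tool, never from a script. Its argument "plan" is a list of rows, each an object with "slide": the shift along the tool's x, y, z in cm, a list of three; "delta_rot": the turn, a rotation vector about the tool's x, y, z in rad, a list of three. A call has 1 to 20 rows; each row shifts and turns the commanded pose from where the row before left it, along the tool's axes as they then stand; what a row does not reach is not made up. A row lasts 1/10 s, in which the tool goes at most 50 mm and 8.59 degrees, less where a joint would pass 70% of its speed; a pose out of reach is approached as far as the arm can. A call is refused whole if a number of a shift passes 5 or a number of a turn 0.15, either way. A call with a gripper value outside its range is refused whole. "claw" is the opening, from 0 (shut) to 1 (fully open), set as the call begins (left out, the last holds). The fingers move at their own pace and stop on an object; "force" is the grip in N (left out, the last holds). Time passes only in rows, so rows that do not move let the fingers close. It gives the time, the measured TCP pose, the force, the opening and the grip force at its end, in the units of the state.
- manip.sense(): the state, without advancing time (a new reading comes with each control period).
- grab_frame(name): name is "scene" or "top" or "wrist"; returns the picture (420x560x3 uint8, red, green, blue); there is no depth.
- camera_params(name): a dict with "vertical_fov" (degrees; the focal length in pixels is half the picture's height over the tangent of half this angle, whatever the lens; pixels are square), "cx", "cy" (the principal point, pixels), "dist" ([k1, k2, p1, p2, k3] as OpenCV has them; the pictures are not rectified), "pose" (4x4, takes a point from camera to world coordinates). Camera axes: x right, y down, z forward; pixel columns grow to the right and rows downward; lengths in mm; the calibration is good to about 2 mm. A picture is of the moment at which its call begins: read the wrist's pose just before it. camera_params takes no time and is no camera call; for the wrist camera it gives the pose at the moment of the call.
- ticket.hand_in(): hands the job in; it is judged then, once.
The state is a dict: "time_s": time; "joint_positions": joint angles; "qd": joint speeds; "joint_efforts": joint torques, N m; "tool_pos": TCP position; "eef_rot": TCP orientation; "force": force on the tool from outside, world axes, zero at the start; "wrist_torque": the same for the moment, N m; "gripper_width": opening from 0.0 (shut) to 1.0 (fully open); "finger_force": force on a finger pad.
Only numpy, scipy, OpenCV 4.12 (cv2) and the standard library are available. Lean on these libraries where they do the work, as an engineer would, in place of code of your own. Each camera call takes 0.05 s, during which the arm holds its last target. There are 200 camera calls.

TASK

Load the dark walnut block into the dowel drilling jig: set it flat and square in the pocket, standing as it does now (not turned over) and with its long way running from the lever end to the plate with the two drill bushes, and let go of it. Then press the jig's clamp lever down with the fingers until its arm lies level, so that the sprung nose pushes the block up against the bush plate, and finish while still holding the lever there at level, because it springs up when let go and the block is about to be drilled. Leave the sanding block, the screw jar and the tape measure where they are.

Things in the scene. Friction and masses are not known exactly. Their poses are not given: they have to be found in the camera images.
- walnut_block: plain dark walnut block, solid; 44 mm along its x, 60 mm along its y (the long way), 35 mm high, 62 g; origin at the centre of its underside, z up. It lies on the table among other things
- drill_jig: dowel drilling jig fixed to the table: plywood base 186x92x15 mm, a wooden pocket, an aluminium plate with two drill bushes at one end of it (14 mm thick, 36 mm high over the base), a steel lever clamp at the other. Origin under the pocket's centre at the table's height; x points from the lever to the bush plate, z up
- pocket_floor (a point): centre of the pocket's floor, 15 mm above the table, axes as the jig's. Pocket 65 mm long (x; bush plate's face at +32.5 mm) and 48 mm wide (y); side walls 10 mm thick and 12 mm high over the floor with lead-in chamfers 2.5 mm wide and 5 mm high, two end lugs as high. A seated block's origin has this height; against the bush plate it is at x = +2.5 mm
- clamp_lever (a joint): angle of the steel clamp lever, rad: 0 raised (a spring holds it there, its arm sloping up to the free end), 0.45 arm level, 0.60 bottom stop. Hinge axis along the jig's y, at jig x = -91 mm, 72.5 mm above the table. It drives a plunger whose nose meets the block at about 0.3 rad. Holding it level takes about 7 N on the pad
- lever_pad (a point): centre of the top of the 42x32 mm ribbed black thumb pad at the lever's free end, 100 mm from the hinge toward the jig's -x and 9 mm above the arm's middle line when level (81.5 mm above the table when level, about 124 mm when raised); moves with the lever
- clamp_nose (a joint): how far the sprung nose on the plunger is pushed in, m: 0 free, about 0.0055 with the block clamped against the bush plate and the lever level, 0.012 fully in. 4 N preload, 1500 N/m
- sanding_block: wooden sanding block with a raised grip, 64x112x44 mm; bystander, origin under its centre
- screw_jar: round white jar with a black lid, 64 mm across, 78 mm high; bystander, origin under its centre
- tape_measure: yellow pocket tape measure standing on edge, 36x93x64 mm; bystander, origin on its underside
Things that resemble listed ones, but are neither listed nor needed, are in the scene too. What is meant by the walnut_block is not white, and is the smaller of those in its own colour.

How it is judged (in metres and radians):
On the way:
1. the walnut block lies flat and square in the pocket, let go, with the lever still up (z of walnut_block in the frame of drill_jig between 0.012 and 0.0175 m and y of walnut_block in the frame of drill_jig between -0.003 and 0.003 m and angle between walnut_block's own z axis and vertical below 0.06 rad and angle between the y axis of walnut_block and the x axis of drill_jig, either way round below 0.08 rad and x of walnut_block in the frame of drill_jig between -0.005 and 0.005 m and contact force between the fingers and walnut_block below 0.2 N and value of joint clamp_lever below 0.1 rad), for 0.2 s.
At the end, for the whole second after the job is handed in: block in the pocket: underside within 2.5 mm of the floor, 3 mm of the middle line, 0.08 rad of square, tilt under 0.06 rad, against the bush plate (jig x over +1 mm), not touched; lever 0.37 to 0.53 rad, pressed by the fingers with over 1 N; nose in by over 1.5 mm (z of walnut_block in the frame of drill_jig between 0.012 and 0.0175 m and y of walnut_block in the frame of drill_jig between -0.003 and 0.003 m and angle between walnut_block's own z axis and vertical below 0.06 rad and angle between the y axis of walnut_block and the x axis of drill_jig, either way round below 0.08 rad and x of walnut_block in the frame of drill_jig above 0.001 m and value of joint clamp_lever between 0.37 and 0.53 rad and value of joint clamp_nose above 0.0015 m and contact force between the fingers and drill_jig above 1 N and contact force between the fingers and walnut_block below 0.2 N); the arm keeps its last pose, push and grip.
It fails at once if the sanding block is moved by more than 30 mm (distance of sanding_block from where it was at the start of the episode above 0.03 m).
It fails at once if the screw jar is moved by more than 30 mm (distance of screw_jar from where it was at the start of the episode above 0.03 m).
It fails at once if the tape measure is moved by more than 30 mm (distance of tape_measure from where it was at the start of the episode above 0.03 m).
It also fails if it takes over 48 s, if anything falls off the work surface, if the arm or the gripper's body presses on something with over 40 N, if the wrist force passes 120 N, or if a joint passes its speed limit or range.

## Working session

There is one attempt and no reset: what is moved stays moved. The work goes in short steps, Python scripts to look and compute and a tool call to move; the robot and the scene stay as the last step left them, time stands still between calls to the robot, and variables do not carry over. Pictures are saved under pics/ and viewed, at most 14 in all, crops included, and the job is handed in when it is done.

Besides the shell and the picture viewer there is one more tool, called after ">>>" as a command line: name --argument value ..., lists and objects as JSON in quotes. servo_tool: Moves the arm, as the interface text tells. Its arguments: {"type":"object","properties":{"plan":{"type":"array"},"claw":{"type":"number"},"force":{"type":"number"}},"required":["plan"]}

```bash
mkdir -p pics; python3 - <<'E'
from bench import *
import cv2
for n in("top","scene"):
    im=grab_frame(n); cv2.imwrite(f"pics/{n}0.png",im[:,:,::-1]); c=camera_params(n); print(n,c)
s=manip.sense(); print(s)
E
```

```text
top {'vertical_fov': 57.84371068147768, 'cx': 282.38865628441454, 'cy': 206.5428978775379, 'dist': array([-0.0313874,  0.       ,  0.       ,  0.       ,  0.       ]), 'pose': array([[-4.59764298e-03, -9.84835406e-01,  1.73430345e-01,
         3.36537525e+02],
       [-9.99618143e-01,  9.25194042e-03,  2.60378376e-02,
        -1.10879742e+02],
       [-2.72475516e-02, -1.73244407e-01, -9.84501877e-01,
         1.21930884e+03],
       [ 0.00000000e+00,  0.00000000e+00,  0.00000000e+00,
         1.00000000e+00]])}
scene {'vertical_fov': 52.421918218157955, 'cx': 278.8701080414866, 'cy': 201.97494388030174, 'dist': array([-0.09531107,  0.        ,  0.        ,  0.        ,  0.        ]), 'pose': array([[-9.06028186e-01, -2.43866146e-01,  3.45893379e-01,
         2.50250984e+01],
       [-4.22682499e-01,  5.62487818e-01, -7.10596200e-01,
         9.01793966e+02],
       [-2.12704556e-02, -7.90023264e-01, -6.12707769e-01,
         9.63620862e+02],
       [ 0.00000000e+00,  0.00000000e+00,  0.00000000e+00,
         1.00000000e+00]])}
{'time_s': 0.1, 'joint_positions': array([ 6.74378540e+01,  5.00898343e+00,  1.00398672e+01,  9.50990525e+01,
       -2.57811927e-03,  9.00008537e+01]), 'qd': array([-0.07162645, -0.13026785,  0.04105452,  0.09411291, -0.01962393,
        0.04554186]), 'joint_efforts': array([ 7.84783174e-05, -5.21562874e+01,  4.65653908e+01,  1.59644627e-02,
        8.24851654e-07, -2.12306652e-06]), 'tool_pos': array([210.97292395, 507.7443659 , 252.65183654]), 'eef_rot': array([[-9.23458213e-01,  3.83698784e-01, -4.14943976e-04],
       [ 3.83699006e-01,  9.23457540e-01, -1.11597307e-03],
       [-4.50143661e-05, -1.18976808e-03, -9.99999291e-01]]), 'force': array([ 0.21695329, -0.07823852,  0.16875131]), 'wrist_torque': array([-0.01188314, -0.00736489, -0.00606301]), 'finger_force': 0.0, 'gripper_width': 1.0001932638428221}
```

View pics/top0.png

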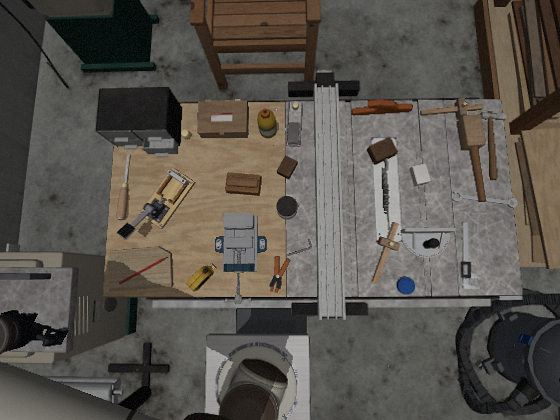

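View pics/scene0.png

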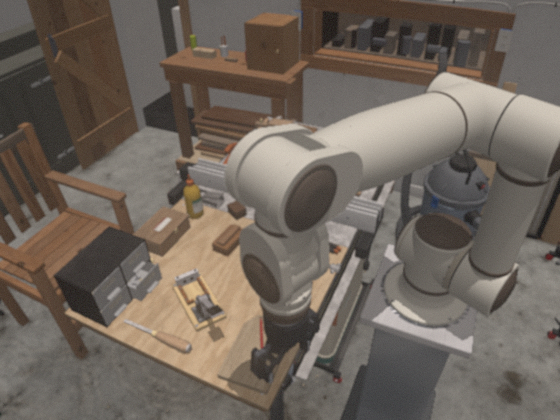

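The top view shows the jig at about (165,205), with its lever pad at the lower left (125,229). There are two dark blocks, a small one at (287,167) and a larger one at (382,151). The sanding block is at (243,183), the jar at (287,206) and the tape measure at (201,276). In the scene view the arm partly hides the table.

```bash
cat > h.py <<'E'
import numpy as np,cv2
from bench import *
def K(c):
    f=210/np.tan(np.radians(c["vertical_fov"]/2)); return np.array([[f,0,c["cx"]],[0,f,c["cy"]],[0,0,1.]])
def back(c,px,z):
    """pixels -> world points on plane(s) height z"""
    u=cv2.undistortPoints(np.array(px,float).reshape(-1,1,2),K(c),c["dist"]).reshape(-1,2)
    P=np.array(c["pose"]); d=np.c_[u,np.ones(len(u))]@P[:3,:3].T; o=P[:3,3]
    return o+d*((z-o[2])/d[:,2])[:,None]
def proj(c,pts):
    W=np.linalg.inv(c["pose"]); return cv2.projectPoints(np.array(pts,float).reshape(-1,1,3),cv2.Rodrigues(W[:3,:3])[0],W[:3,3],K(c),c["dist"])[0].reshape(-1,2)
E
python3 - <<'E'
from h import *
im=cv2.imread("pics/top0.png")
a=cv2.resize(im[155:255,105:305],None,fx=4,fy=4,interpolation=cv2.INTER_CUBIC); cv2.imwrite("pics/c1.png",a)
c=camera_params("top")
for p,z in [((287,167),35),((382,151),40),((165,205),15),((125,229),124),((243,183),40),((287,206),78),((201,276),64)]: print(p,back(c,[p],z).round())
E
```

```text
(287, 167) [[674. -95.  35.]]
(382, 151) [[ 723. -401.   40.]]
(165, 205) [[557. 304.  15.]]
(125, 229) [[467. 382. 124.]]
(243, 183) [[622.  46.  40.]]
(287, 206) [[539. -95.  78.]]
(201, 276) [[330. 166.  64.]]
```

View pics/c1.png

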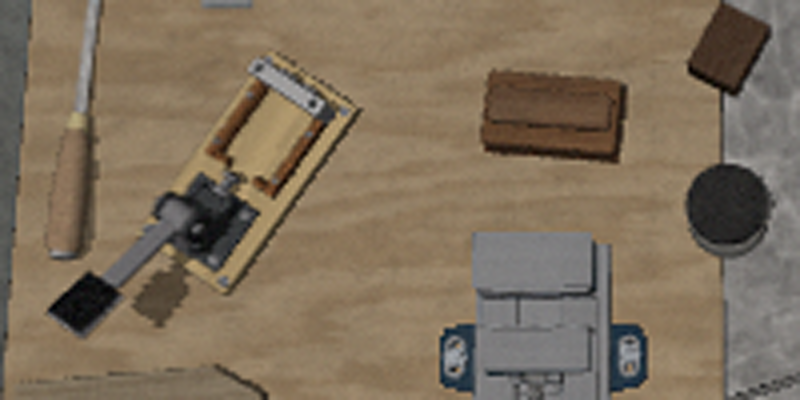

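```bash
python3 - <<'E'
from h import *
c=camera_params("top")
cr=lambda pts:[(105+(x+.5)/4-.5,155+(y+.5)/4-.5) for x,y in pts]
b=back(c,cr([(724,3),(769,38),(737,95),(689,55)]),35); print(b.round(),b.mean(0).round(1))
j=back(c,cr([(275,52),(362,107),(228,293)]),15); print(j.round())
d=j[1]-j[2]; print(np.degrees(np.arctan2(d[1],d[0])), np.linalg.norm(d), np.linalg.norm(j[1]-j[0]))
s=manip.sense(); w=camera_params("wrist"); print(s["eef_rot"].T@(w["pose"][:3,3]-s["tool_pos"]), (s["eef_rot"].T@w["pose"][:3,:3]).round(3),w["vertical_fov"])
E
```

```text
[[ 714.  -91.   35.]
 [ 684. -127.   35.]
 [ 637. -101.   35.]
 [ 670.  -62.   35.]] [676.  -95.2  35. ]
[[683. 282.  15.]
 [635. 207.  15.]
 [482. 311.  15.]]
-34.17419647726194 184.6982179829293 88.55465288031277
[  72.04667722    0.92031038 -120.32524502] [[ 0.    -0.96  -0.281]
 [ 1.     0.     0.   ]
 [-0.    -0.281  0.96 ]] 64.1972060480007
```

>>> servo_tool --plan '[{"slide":[0,0,0],"delta_rot":[0,0,0.1]},{"slide":[0,0,0],"delta_rot":[0,0,0.1]},{"slide":[-2,0.2,0],"delta_rot":[0,0,0]},{"slide":[-4,0.2,0],"delta_rot":[0,0,0]},{"slide":[-4.5,0.2,0],"delta_rot":[0,0,0]},{"slide":[-4.5,0.2,0],"delta_rot":[0,0,0]},{"slide":[-4.5,0.2,0],"delta_rot":[0,0,0]},{"slide":[-4.5,0.2,0],"delta_rot":[0,0,0]},{"slide":[-4.5,0.2,0],"delta_rot":[0,0,0]},{"slide":[-4.5,0.2,0],"delta_rot":[0,0,0]},{"slide":[-4.5,0.2,0],"delta_rot":[0,0,0]},{"slide":[-4,0.1,0],"delta_rot":[0,0,0]},{"slide":[-1,0,0],"delta_rot":[0,0,0]},{"slide":[0,0,0],"delta_rot":[0,0,0]},{"slide":[0,0,0],"delta_rot":[0,0,0]}]'

```text
time_s: 1.6
tool_pos: [573.3, 286.3, 253.0]
eef_rot: [[-0.829, 0.559, -0.001], [0.559, 0.829, -0.0], [0.001, -0.001, -1.0]]
force: [-0.6, 0.8, 0.5]
gripper_width: 0.999
finger_force: 0.0
```

```bash
python3 - <<'E'
from h import *
import pickle
s=manip.sense(); c=camera_params("wrist"); im=grab_frame("wrist"); pickle.dump(c,open("w1.pkl","wb"))
cv2.imwrite("pics/w1raw.png",im[:,:,::-1]); cv2.imwrite("pics/w1.png",cv2.resize(im[:,:,::-1],(800,600),interpolation=cv2.INTER_CUBIC)); print(s["time_s"],s["tool_pos"],s["eef_rot"])
E
```

```text
1.6 [573.3113237  286.26189326 253.02167676] [[-8.28866168e-01  5.59446325e-01 -8.27918471e-04]
 [ 5.59446555e-01  8.28866424e-01 -5.70739016e-05]
 [ 6.54304038e-04 -5.10482762e-04 -9.99999656e-01]]
```

View pics/w1.png

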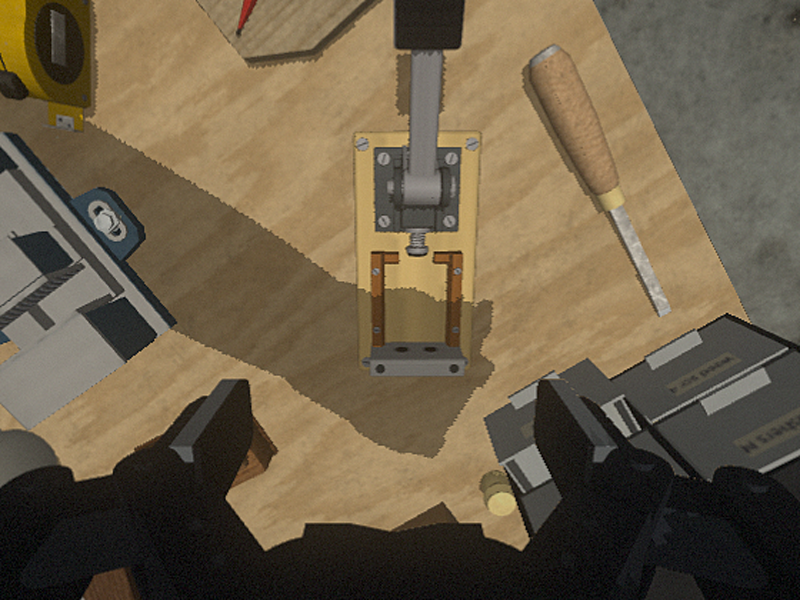

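The jig is clear in the wrist view, lever up. The base's left end corners are at (355,133) and (480,131), the side walls run along columns 377 and 455, and the plate's top edge is at row ~360. I'll zoom in for accurate edges.

```bash
python3 - <<'E'
from h import *
im=cv2.imread("pics/w1raw.png")
f=lambda a:cv2.convertScaleAbs(cv2.resize(a,None,fx=4,fy=4,interpolation=cv2.INTER_CUBIC),alpha=1.5)
cv2.imwrite("pics/c2.png",np.hstack([f(im[168:268,242:342]),f(im[84:184,242:342])]))
E
```

```text
(no output)
```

View pics/c2.png

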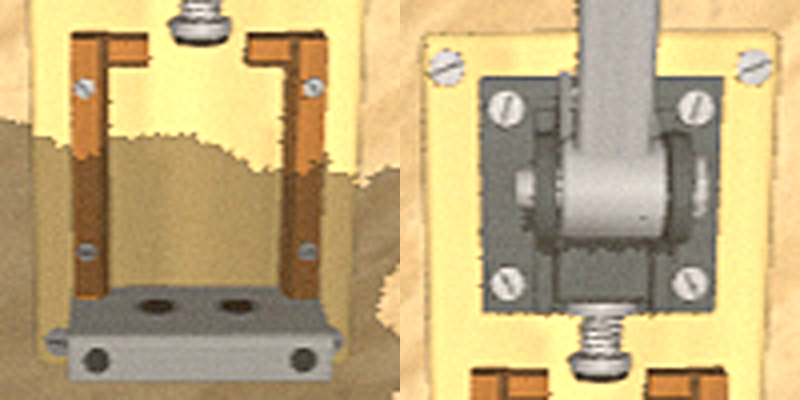

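```bash
cat > jig.py <<'E'
from h import *
import pickle
from scipy.optimize import least_squares
c=pickle.load(open("w1.pkl","rb"))
L=lambda x,y:(242+(x+.5)/4-.5,168+(y+.5)/4-.5)
R=lambda x,y:(242+(x-400+.5)/4-.5,84+(y+.5)/4-.5)
# pixel, z, axis(0 x,1 y), value
obs=[(L(72,40),27,1,-34),(L(75,280),27,1,-34),(L(327,40),27,1,34),(L(321,280),27,1,34),
(L(70,337),51,0,32.5),(L(331,333),51,0,32.5),(L(150,287),15,0,32.5),(L(240,287),15,0,32.5),
(L(130,66),27,0,-32.5),(L(270,66),27,0,-32.5),
(L(32,140),15,1,-46),(L(38,345),15,1,-46),(R(424,40),15,1,-46),(R(776,40),15,1,46),(R(771,380),15,1,46)]
W=[back(c,[o[0]],o[1])[0] for o in obs]
def tojig(p,q):
    a=q[2]; d=p[:2]-q[:2]; return np.array([np.cos(a)*d[0]+np.sin(a)*d[1],-np.sin(a)*d[0]+np.cos(a)*d[1]])
r=least_squares(lambda q:[tojig(w,q)[o[2]]-o[3] for w,o in zip(W,obs)],[575,285,np.radians(-34)],x_scale=[1,1,.01],loss='soft_l1')
q=r.x
if __name__=="__main__":
    print(q[:2].round(2),np.degrees(q[2]).round(2)); print([float(round(tojig(w,q)[o[2]]-o[3],1)) for w,o in zip(W,obs)])
    for n in (R(444,68),R(756,68)): print(tojig(back(c,[n],15)[0],q))
E
python3 jig.py
```

```text
[612.69 282.27] -33.57
[0.3, -0.2, -0.8, -0.3, 0.4, -0.2, 0.8, 1.0, -1.3, -1.0, 0.1, 0.1, 1.4, -1.6, 0.9]
[-118.04311684  -39.74280115]
[-117.42439398   39.64376742]
```

>>> servo_tool --plan '[{"slide":[-1.5,-1.3,0],"delta_rot":[0,0,0]},{"slide":[-3,-2.6,0.5],"delta_rot":[0,0,0]},{"slide":[-3,-2.6,0.5],"delta_rot":[0,0,0]},{"slide":[-3,-2.6,0.5],"delta_rot":[0,0,0]},{"slide":[-3,-2.6,0.5],"delta_rot":[0,0,0]},{"slide":[-3,-2.6,0.5],"delta_rot":[0,0,0]},{"slide":[-3,-2.6,0.5],"delta_rot":[0,0,0]},{"slide":[-3,-2.6,0.5],"delta_rot":[0,0,0]},{"slide":[-3,-2.6,0.5],"delta_rot":[0,0,0]},{"slide":[-3,-2.6,0.5],"delta_rot":[0,0,0]},{"slide":[-1.3,-1.1,0],"delta_rot":[0,0,0]},{"slide":[0,0,0],"delta_rot":[0,0,-0.05]},{"slide":[0,0,0],"delta_rot":[0,0,0]},{"slide":[0,0,0],"delta_rot":[0,0,0]}]'

```text
time_s: 3.05
tool_pos: [676.5, -93.2, 208.8]
eef_rot: [[-0.856, 0.517, 0.001], [0.517, 0.856, 0.0], [-0.0, 0.0, -1.0]]
force: [0.5, -0.6, 0.2]
gripper_width: 1.002
finger_force: 0.0
```

```bash
python3 - <<'E'
from h import *
import pickle
s=manip.sense(); c=camera_params("wrist"); im=grab_frame("wrist"); pickle.dump((c,s),open("w2.pkl","wb"))
cv2.imwrite("pics/w2raw.png",im[:,:,::-1]); cv2.imwrite("pics/w2.png",cv2.resize(im[:,:,::-1],(800,600),interpolation=cv2.INTER_CUBIC))
E
```

```text
(no output)
```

View pics/w2.png

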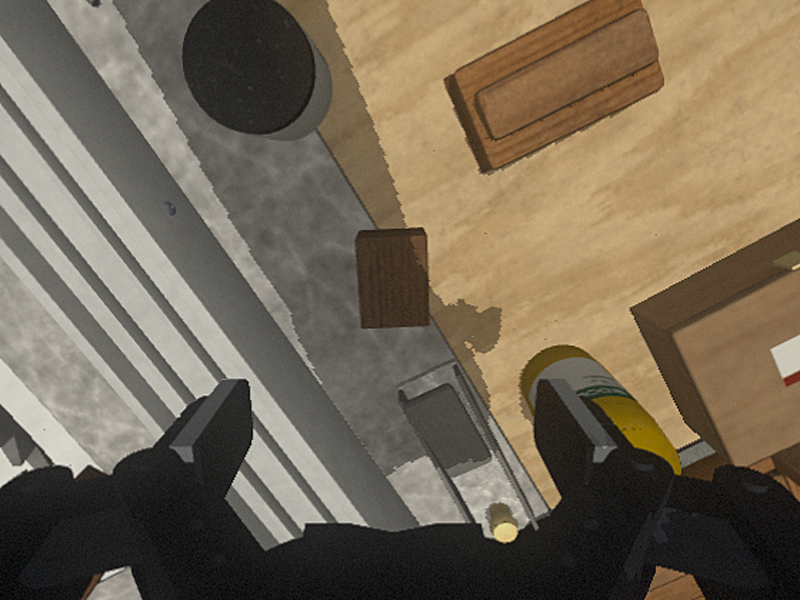

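The walnut block's top face has corners near (356,237), (427,237), (428,326) and (361,328), nearly square with the jaws. The bottle and the rail clear the finger spots.

```bash
python3 - <<'E'
from h import *
import pickle
c,s=pickle.load(open("w2.pkl","rb"))
im=cv2.imread("pics/w2raw.png")[155:235,242:305]
g=cv2.cvtColor(im,cv2.COLOR_BGR2GRAY).astype(int)
for r in (20,40,60): print(r+155,g[r].tolist())
for k in (17,30,45): print(k+242,g[:,k].tolist())
p=np.array([(356,237),(427,237),(428,326),(361,328)])*.7-.15
b=back(c,p,35); print(b.round(1)); m=b.mean(0); print(m)
for i,j in((1,2),(0,3)): d=b[j]-b[i]; print(np.linalg.norm(d),np.degrees(np.arctan2(d[1],d[0])))
print(s["eef_rot"].T@(m-s["tool_pos"]), np.degrees(np.arctan2(*s["eef_rot"][[1,0],1])))
E
```

```text
175 [104, 106, 105, 112, 116, 120, 90, 55, 50, 53, 52, 53, 55, 54, 55, 59, 52, 48, 49, 54, 53, 53, 51, 53, 52, 52, 50, 51, 53, 55, 61, 46, 53, 55, 52, 56, 46, 58, 52, 50, 53, 56, 55, 48, 50, 52, 56, 84, 93, 80, 82, 81, 86, 84, 77, 77, 60, 141, 176, 171, 169, 163, 164]
195 [89, 91, 88, 92, 94, 94, 95, 97, 69, 46, 51, 56, 55, 56, 54, 57, 45, 46, 47, 52, 59, 55, 50, 43, 54, 52, 53, 52, 54, 56, 56, 59, 49, 44, 56, 59, 56, 54, 51, 49, 53, 53, 51, 58, 50, 54, 54, 53, 52, 54, 50, 56, 57, 54, 58, 49, 47, 55, 135, 158, 148, 154, 150]
215 [91, 94, 100, 112, 106, 104, 97, 96, 100, 81, 57, 44, 51, 52, 53, 50, 51, 51, 48, 49, 56, 56, 52, 49, 49, 46, 56, 53, 50, 51, 59, 54, 48, 45, 52, 50, 55, 55, 48, 45, 50, 50, 46, 58, 48, 51, 57, 59, 55, 57, 51, 53, 49, 59, 53, 53, 48, 48, 77, 97, 99, 101, 102]
259 [103, 114, 108, 101, 103, 112, 34, 40, 44, 51, 47, 48, 57, 51, 54, 53, 51, 57, 57, 51, 48, 58, 50, 55, 50, 56, 46, 52, 45, 49, 54, 46, 46, 48, 54, 47, 47, 43, 53, 40, 46, 47, 43, 51, 48, 46, 46, 48, 53, 52, 47, 48, 49, 48, 47, 44, 51, 52, 49, 49, 51, 51, 44, 51, 56, 50, 48, 54, 63, 58, 52, 51, 55, 52
[... 265 characters left out ...]
54, 53, 49, 49, 59, 49, 57, 50, 50, 56, 57, 51, 51, 48, 62, 55, 52, 46, 70, 97, 90, 93, 90, 92]
287 [161, 159, 158, 176, 99, 36, 48, 50, 52, 50, 53, 71, 69, 72, 49, 54, 54, 54, 57, 51, 52, 60, 52, 52, 56, 58, 56, 57, 48, 52, 50, 55, 54, 52, 50, 57, 55, 55, 57, 53, 54, 50, 57, 51, 53, 55, 54, 51, 50, 50, 49, 52, 45, 44, 51, 53, 49, 49, 49, 50, 51, 52, 55, 49, 49, 47, 51, 46, 50, 52, 56, 43, 46, 58, 105, 113, 101, 99, 97, 100]
[[ 642.8  -98.4   35. ]
 [ 665.5  -60.9   35. ]
 [ 716.2  -89.4   35. ]
 [ 694.8 -127.5   35. ]]
[679.81488017 -94.06227776  35.        ]
58.221073853491724 -29.34123621191959
59.60163746261131 -29.24325251761708
[ -3.24615099   0.95265842 173.83797346] 58.86333896581013
```

>>> servo_tool --claw 0.75 --plan '[{"slide":[-0.3,0.1,1],"delta_rot":[0,0,-0.02]},{"slide":[0,0,3],"delta_rot":[0,0,0]},{"slide":[0,0,4],"delta_rot":[0,0,0]},{"slide":[0,0,4],"delta_rot":[0,0,0]},{"slide":[0,0,3],"delta_rot":[0,0,0]},{"slide":[0,0,1.5],"delta_rot":[0,0,0]},{"slide":[0,0,0.68],"delta_rot":[0,0,0]},{"slide":[0,0,0],"delta_rot":[0,0,0]},{"slide":[0,0,0],"delta_rot":[0,0,0]}]'

```text
time_s: 4.0
tool_pos: [680.6, -95.4, 38.3]
eef_rot: [[-0.866, 0.5, 0.003], [0.5, 0.866, -0.0], [-0.002, 0.001, -1.0]]
force: [-0.0, -0.3, -0.1]
gripper_width: 0.752
finger_force: 0.0
```

>>> servo_tool --claw 0 --force 30 --plan '[{"slide":[0,0,0],"delta_rot":[0,0,0]},{"slide":[0,0,0],"delta_rot":[0,0,0]},{"slide":[0,0,0],"delta_rot":[0,0,0]},{"slide":[0,0,0],"delta_rot":[0,0,0]},{"slide":[0,0,0],"delta_rot":[0,0,0]},{"slide":[0,0,0],"delta_rot":[0,0,0]},{"slide":[0,0,0],"delta_rot":[0,0,0]},{"slide":[0,0,0],"delta_rot":[0,0,0]}]'

```text
time_s: 4.8
tool_pos: [680.6, -95.5, 38.4]
eef_rot: [[-0.866, 0.5, 0.003], [0.5, 0.866, -0.0], [-0.003, 0.001, -1.0]]
force: [-0.4, 0.6, 6.0]
gripper_width: 0.523
finger_force: 30.9
```

>>> servo_tool --plan '[{"slide":[0,0,-1],"delta_rot":[0,0,0]},{"slide":[0,0,-3],"delta_rot":[0,0,0]},{"slide":[0,0,-4],"delta_rot":[0,0,0]},{"slide":[0,0,-4],"delta_rot":[0,0,0]},{"slide":[0,0,-1],"delta_rot":[0,0,0.062]},{"slide":[1,1.1,0],"delta_rot":[0,0,0]},{"slide":[2.5,2.6,0],"delta_rot":[0,0,0]},{"slide":[3,3.1,0],"delta_rot":[0,0,0]},{"slide":[3,3.1,0],"delta_rot":[0,0,0]},{"slide":[3,3.1,0],"delta_rot":[0,0,0]},{"slide":[3,3.1,0],"delta_rot":[0,0,0]},{"slide":[3,3.1,0],"delta_rot":[0,0,0]},{"slide":[3,3.1,0],"delta_rot":[0,0,0]},{"slide":[2.5,2.8,0],"delta_rot":[0,0,0]},{"slide":[1.5,1.6,0],"delta_rot":[0,0,0]},{"slide":[0.6,0.7,0],"delta_rot":[0,0,0]},{"slide":[0,0,0],"delta_rot":[0,0,0]},{"slide":[0,0,0],"delta_rot":[0,0,0]},{"slide":[0,0,0],"delta_rot":[0,0,0]}]'

```text
time_s: 6.7
tool_pos: [613.9, 275.9, 166.4]
eef_rot: [[-0.833, 0.554, -0.0], [0.554, 0.833, -0.0], [0.0, -0.0, -1.0]]
force: [-0.1, -0.1, -0.6]
gripper_width: 0.518
finger_force: 30.6
```

```bash
python3 - <<'E'
from h import *
import pickle
s=manip.sense(); c=camera_params("wrist"); im=grab_frame("wrist"); pickle.dump((c,s),open("w3.pkl","wb"))
im=im[:,:,::-1]; cv2.imwrite("pics/w3raw.png",im); cv2.imwrite("pics/w3.png",cv2.convertScaleAbs(cv2.resize(im[100:400,160:420],None,fx=2,fy=2,interpolation=cv2.INTER_CUBIC),alpha=1.6))
print(s["time_s"],s["tool_pos"],s["gripper_width"],s["eef_rot"])
E
```

```text
6.7 [613.87265497 275.9199412  166.40822941] 0.5176796713183517 [[-8.32619784e-01  5.53844972e-01 -2.08207597e-04]
 [ 5.53845011e-01  8.32619728e-01 -3.04310170e-04]
 [ 4.81709513e-06 -3.68689406e-04 -9.99999932e-01]]
```

View pics/w3.png

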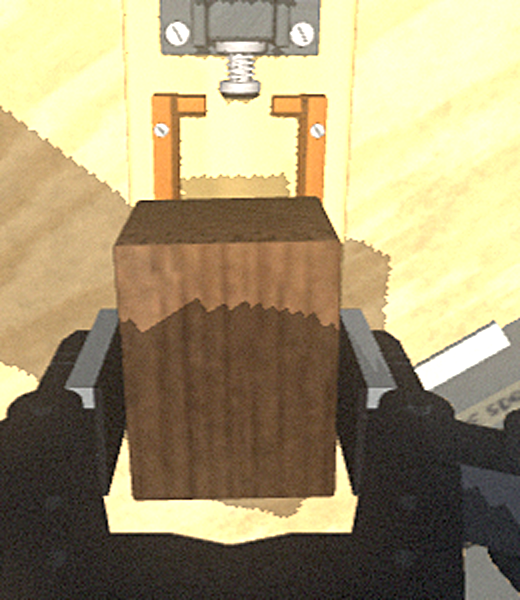

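The wrist view shows the block held square, top face corners about (116,244), (338,241), (335,497) and (133,497). The pocket walls and lugs lie right behind it.

```bash
python3 - <<'E'
from h import *
import pickle
from jig import q,tojig
c,s=pickle.load(open("w3.pkl","rb"))
C=lambda P:[(160+(x+.5)/2-.5,100+(y+.5)/2-.5) for x,y in P]
T=s["tool_pos"];R=s["eef_rot"]; zt=T[2]-38.4+35
def show(n,P,z):
    W=back(c,C(P),z); print(n,((W-T)@R).round(1)[:,:2].tolist(),"jig",[tojig(w,q).round(1).tolist() for w in W])
show("top",[(116,244),(338,241),(335,497),(133,497)],zt)
show("bottom",[(138,200),(321,197)],zt-35)
show("walls outer y±34",[(153,96),(153,195),(326,96),(325,195)],27)
show("lug x-32.5",[(190,114),(288,114)],27)
print("tcp jig",tojig(T,q), "yaw", np.degrees(np.arctan2(*R[[1,0],1]))-90-np.degrees(q[2]))
E
```

```text
top [[31.0, -21.4], [31.6, 21.8], [-27.3, 23.8], [-27.3, -20.4]] jig [[-26.5, -26.0], [-27.1, 17.2], [31.8, 19.1], [31.8, -25.1]]
bottom [[30.7, -21.8], [31.4, 23.0]] jig [[-26.2, -26.4], [-26.9, 18.4]]
walls outer y±34 [[45.4, -28.8], [6.3, -30.0], [45.5, 37.6], [6.3, 38.7]] jig [[-41.0, -33.4], [-1.8, -34.7], [-40.9, 32.9], [-1.8, 34.1]]
lug x-32.5 [[38.6, -14.7], [38.6, 23.2]] jig [[-34.1, -19.3], [-34.1, 18.5]]
tcp jig [ 4.49799268 -4.63746538] yaw -0.05842841589921477
```

>>> servo_tool --plan '[{"slide":[0.32,0.37,1],"delta_rot":[0,0,0]},{"slide":[0,0,2.5],"delta_rot":[0,0,0]},{"slide":[0,0,2.5],"delta_rot":[0,0,0]},{"slide":[0,0,2],"delta_rot":[0,0,0]},{"slide":[0,0,1],"delta_rot":[0,0,0]},{"slide":[0,0,0.3],"delta_rot":[0,0,0]},{"slide":[0,0,0],"delta_rot":[0,0,0]},{"slide":[0,0,0],"delta_rot":[0,0,0]}]'

```text
time_s: 7.55
tool_pos: [613.6, 282.3, 74.7]
eef_rot: [[-0.833, 0.553, 0.002], [0.553, 0.833, 0.001], [-0.001, 0.001, -1.0]]
force: [0.2, -0.2, -0.0]
gripper_width: 0.519
finger_force: 30.6
```

```bash
python3 - <<'E'
from h import *
import pickle
s=manip.sense(); c=camera_params("wrist"); im=grab_frame("wrist"); t=grab_frame("top")[:,:,::-1]; pickle.dump((c,s),open("w4.pkl","wb"))
im=im[:,:,::-1]; cv2.imwrite("pics/w4raw.png",im); cv2.imwrite("pics/t4raw.png",t)
a=cv2.resize(im[80:280,180:380],None,fx=2.5,fy=2.5,interpolation=cv2.INTER_CUBIC)
b=cv2.resize(t[150:230,135:183],None,fx=6.25,fy=6.25,interpolation=cv2.INTER_CUBIC)
cv2.imwrite("pics/w4.png",cv2.convertScaleAbs(np.hstack([a,b]),alpha=1.5))
print(s["time_s"],s["tool_pos"],s["gripper_width"],s["force"])
E
```

```text
7.55 [613.55793167 282.26091497  74.7162587 ] 0.5193429144430141 [ 0.20215799 -0.22500166 -0.04705021]
```

View pics/w4.png

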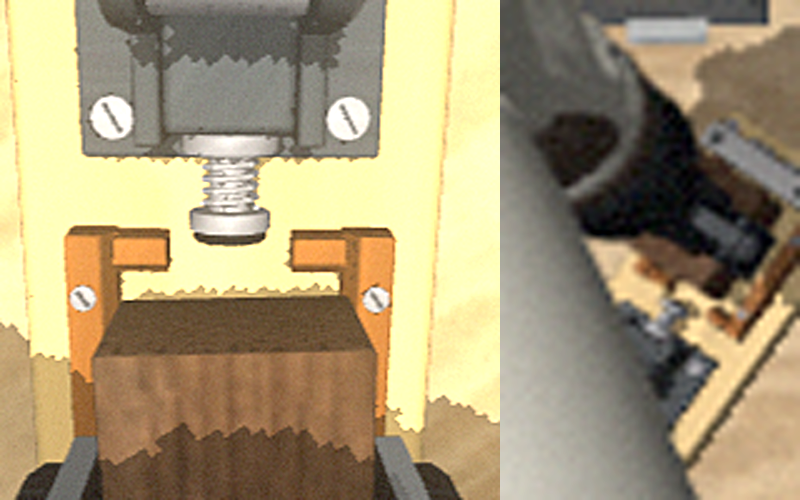

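The block hangs over the pocket: its bottom front edge runs (121,302)–(347,297), and the wall outer edges are at columns 67 and 393 with the lug inner edge at row 269. The top view on the right is mostly hidden by the arm.

```bash
python3 - <<'E'
from h import *
import pickle
from jig import q,tojig
c,s=pickle.load(open("w4.pkl","rb"))
C=lambda P:[(180+(x+.5)/2.5-.5,80+(y+.5)/2.5-.5) for x,y in P]
T=s["tool_pos"];R=s["eef_rot"]; zb=T[2]-38.4
def show(n,P,z):
    W=back(c,C(P),z); print(n,((W-T)@R).round(1)[:,:2].tolist(),"jig",[tojig(w,q).round(1).tolist() for w in W])
show("bottom",[(121,302),(347,297)],zb)
show("top",[(94,355),(377,349)],zb+35)
show("walls outer",[(67,235),(68,330),(394,235),(391,330)],27)
show("lug outer/inner",[(140,234),(320,234),(140,269),(320,269)],27)
show("base",[(35,380),(430,380),(10,50),(448,50)],15)
print("tcp jig",tojig(T,q))
for p in("tool_pos",): print(manip.sense()[p])
E
```

```text
bottom [[30.3, -22.1], [31.3, 22.2]] jig [[-29.5, -21.6], [-30.5, 22.7]]
top [[31.0, -21.6], [32.0, 22.4]] jig [[-30.3, -21.1], [-31.3, 22.9]]
walls outer [[41.9, -33.8], [21.8, -34.8], [41.9, 32.5], [21.8, 32.9]] jig [[-41.1, -33.3], [-21.0, -34.2], [-41.1, 33.0], [-21.0, 33.4]]
lug outer/inner [[42.1, -19.0], [42.1, 17.5], [34.9, -19.3], [34.8, 17.7]] jig [[-41.3, -18.5], [-41.3, 18.0], [-34.1, -18.7], [-34.1, 18.2]]
base [[6.3, -45.5], [6.2, 44.7], [77.9, -45.7], [77.9, 43.7]] jig [[-5.5, -45.0], [-5.4, 45.3], [-77.1, -45.2], [-77.1, 44.3]]
tcp jig [0.72923935 0.47169283]
[613.56022135 282.28816479  74.73935434]
```

>>> servo_tool --plan '[{"slide":[-0.05,-0.09,0],"delta_rot":[0,0,0.015]},{"slide":[0,0,0.4],"delta_rot":[0,0,0]},{"slide":[0,0,0.4],"delta_rot":[0,0,0]},{"slide":[0,0,0.4],"delta_rot":[0,0,0]},{"slide":[0,0,0],"delta_rot":[0,0,0]}]'

```text
time_s: 8.15
tool_pos: [612.5, 280.8, 60.4]
eef_rot: [[-0.825, 0.565, -0.001], [0.565, 0.825, -0.001], [0.001, -0.001, -1.0]]
force: [0.3, 0.2, -1.1]
gripper_width: 0.522
finger_force: 30.7
```

>>> servo_tool --plan '[{"slide":[0,0,0.3],"delta_rot":[0,0,0]},{"slide":[0,0,0.2],"delta_rot":[0,0,0]},{"slide":[0,0,0.1],"delta_rot":[0,0,0]},{"slide":[0,0,0],"delta_rot":[0,0,0]},{"slide":[0,0,0],"delta_rot":[0,0,0]}]'

```text
time_s: 8.65
tool_pos: [613.0, 281.1, 55.5]
eef_rot: [[-0.825, 0.565, 0.0], [0.565, 0.825, 0.0], [-0.0, 0.0, -1.0]]
force: [-0.3, -0.6, -0.1]
gripper_width: 0.522
finger_force: 30.7
```

>>> servo_tool --plan '[{"slide":[0,0,0.1],"delta_rot":[0,0,0]},{"slide":[0,0,0.1],"delta_rot":[0,0,0]},{"slide":[0,0,0],"delta_rot":[0,0,0]},{"slide":[0,0,0],"delta_rot":[0,0,0]}]'

```text
time_s: 9.05
tool_pos: [612.9, 281.0, 53.4]
eef_rot: [[-0.825, 0.565, -0.0], [0.565, 0.825, -0.0], [0.0, -0.0, -1.0]]
force: [-0.2, 0.5, -0.7]
gripper_width: 0.518
finger_force: 30.7
```

```bash
python3 - <<'E'
from h import *
import pickle
s=manip.sense(); c=camera_params("wrist"); im=grab_frame("wrist"); pickle.dump((c,s),open("w5.pkl","wb"))
im=im[:,:,::-1]; cv2.imwrite("pics/w5raw.png",im)
cv2.imwrite("pics/w5.png",cv2.convertScaleAbs(cv2.resize(im[80:280,180:380],None,fx=2.5,fy=2.5,interpolation=cv2.INTER_CUBIC),alpha=1.5))
print(s["time_s"],s["tool_pos"],s["gripper_width"],s["force"])
E
```

```text
9.05 [612.91877095 280.99974218  53.44615175] 0.5182489216037368 [-0.1681738   0.52910949 -0.72551429]
```

View pics/w5.png

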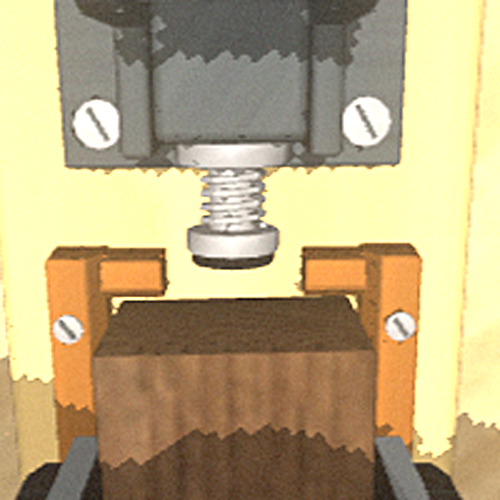

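The block sits between the walls and inside the lugs, level and about at the floor. I'll release it and lift off.

>>> servo_tool --claw 0.8 --plan '[{"slide":[0,0,0],"delta_rot":[0,0,0]},{"slide":[0,0,0],"delta_rot":[0,0,0]},{"slide":[0,0,0],"delta_rot":[0,0,0]},{"slide":[0,0,0],"delta_rot":[0,0,0]},{"slide":[0,0,-1],"delta_rot":[0,0,0]},{"slide":[0,0,-2],"delta_rot":[0,0,0]},{"slide":[0,0,-4],"delta_rot":[0,0,0]},{"slide":[0,0,-5],"delta_rot":[0,0,0]},{"slide":[0,0,-3],"delta_rot":[0,0,0]},{"slide":[0,0,0],"delta_rot":[0,0,0]},{"slide":[0,0,0],"delta_rot":[0,0,0]}]'

```text
time_s: 10.2
tool_pos: [613.2, 281.2, 204.7]
eef_rot: [[-0.825, 0.565, 0.002], [0.565, 0.825, 0.001], [-0.001, 0.002, -1.0]]
force: [-0.4, 0.6, -0.7]
gripper_width: 0.797
finger_force: 0.0
```

```bash
python3 - <<'E'
from h import *
import pickle
s=manip.sense(); c=camera_params("wrist"); im=grab_frame("wrist"); pickle.dump((c,s),open("w6.pkl","wb"))
im=im[:,:,::-1]; cv2.imwrite("pics/w6raw.png",im)
cv2.imwrite("pics/w6.png",cv2.convertScaleAbs(cv2.resize(im[0:300,170:390],None,fx=2,fy=2,interpolation=cv2.INTER_CUBIC),alpha=1.5))
print(s["time_s"],s["tool_pos"],s["gripper_width"],s["force"])
E
```

```text
10.2 [613.24274326 281.19726502 204.65898347] 0.7967994332720755 [-0.37768666  0.56837276 -0.73843724]
```

View pics/w6.png

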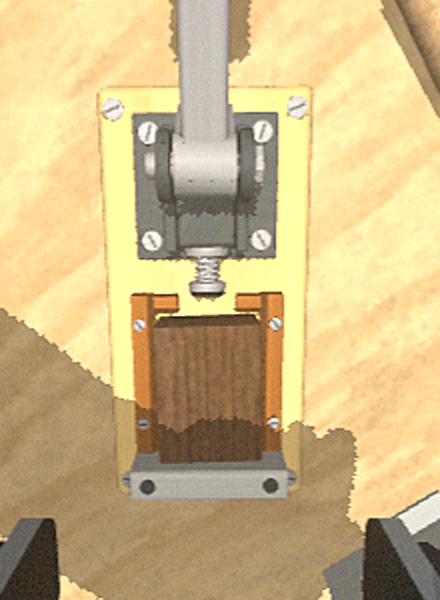

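The block is in the pocket, square and flat (rows 317–462, columns 155–265), and the lever is still up. Next is the lever pad, with the fingers shut.

>>> servo_tool --claw 0 --force 20 --plan '[{"slide":[1,0,0],"delta_rot":[0,0,0]},{"slide":[3,-0.1,0],"delta_rot":[0,0,0]},{"slide":[4,-0.1,0],"delta_rot":[0,0,0]},{"slide":[4,0,0],"delta_rot":[0,0,0]},{"slide":[4,0,0],"delta_rot":[0,0,0]},{"slide":[1.5,0,0],"delta_rot":[0,0,0]},{"slide":[0,0,0],"delta_rot":[0,0,-0.014]},{"slide":[0,0,1.5],"delta_rot":[0,0,0]},{"slide":[0,0,1.5],"delta_rot":[0,0,0]},{"slide":[0,0,1],"delta_rot":[0,0,0]},{"slide":[0,0,0],"delta_rot":[0,0,0]},{"slide":[0,0,0],"delta_rot":[0,0,0]}]'

```text
time_s: 11.45
tool_pos: [467.8, 377.9, 163.5]
eef_rot: [[-0.832, 0.554, -0.0], [0.554, 0.832, -0.0], [0.0, -0.0, -1.0]]
force: [-0.2, 0.0, -0.3]
gripper_width: 0.005
finger_force: 0.0
```

```bash
python3 - <<'E'
from h import *
from jig import q,tojig
s=manip.sense(); im=grab_frame("wrist")[:,:,::-1]; cv2.imwrite("pics/w7raw.png",im)
cv2.imwrite("pics/w7.png",cv2.convertScaleAbs(im,alpha=1.5))
print(tojig(s["tool_pos"],q),s["gripper_width"])
E
```

```text
[-173.61311633   -0.45286067] 0.004694648104828416
```

View pics/w7.png

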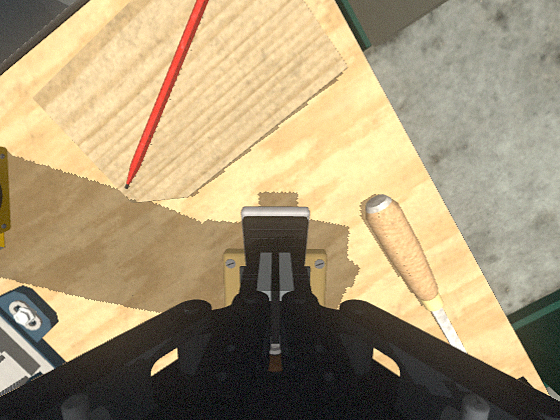

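The shut fingertips are centred over the pad (pad at columns 243–308, rows 207–255). Next I press it down.

>>> servo_tool --plan '[{"slide":[0,0,0.7],"delta_rot":[0,0,0]},{"slide":[0,0,0.6],"delta_rot":[0,0,0]},{"slide":[0.2,0,0.5],"delta_rot":[0,0,0]},{"slide":[0.2,0,0.5],"delta_rot":[0,0,0]},{"slide":[0.2,0,0.5],"delta_rot":[0,0,0]},{"slide":[0.2,0,0.5],"delta_rot":[0,0,0]},{"slide":[0.2,0,0.5],"delta_rot":[0,0,0]},{"slide":[0,0,0],"delta_rot":[0,0,0]},{"slide":[0,0,0],"delta_rot":[0,0,0]}]'

```text
time_s: 12.4
tool_pos: [459.1, 383.8, 125.5]
eef_rot: [[-0.833, 0.554, 0.0], [0.554, 0.833, -0.0], [-0.0, -0.0, -1.0]]
force: [-0.1, -0.5, 2.2]
gripper_width: -0.001
finger_force: 0.9
```

>>> servo_tool --plan '[{"slide":[0.1,0,0.5],"delta_rot":[0,0,0]},{"slide":[0.1,0,0.5],"delta_rot":[0,0,0]},{"slide":[0.1,0,0.5],"delta_rot":[0,0,0]},{"slide":[0.1,0,0.4],"delta_rot":[0,0,0]},{"slide":[0,0,0.2],"delta_rot":[0,0,0]},{"slide":[0,0,0],"delta_rot":[0,0,0]},{"slide":[0,0,0],"delta_rot":[0,0,0]},{"slide":[0,0,0],"delta_rot":[0,0,0]}]'

```text
time_s: 13.2
tool_pos: [456.0, 386.2, 104.9]
eef_rot: [[-0.833, 0.554, 0.001], [0.554, 0.833, 0.001], [-0.001, 0.001, -1.0]]
force: [0.2, -1.6, 7.5]
gripper_width: -0.002
finger_force: 3.6
```

```bash
python3 - <<'E'
from h import *
from jig import q,tojig
s=manip.sense(); print(tojig(s["tool_pos"],q),s["tool_pos"],s["force"])
t=grab_frame("top")[:,:,::-1]; w=grab_frame("wrist")[:,:,::-1]; S=grab_frame("scene")[:,:,::-1]
f=lambda a,k:cv2.convertScaleAbs(cv2.resize(a,None,fx=k,fy=k,interpolation=cv2.INTER_CUBIC),alpha=1.5)
cv2.imwrite("pics/f.png",np.hstack([f(t[160:240,110:210],4),f(S[250:350,140:240],3.2)]))
print(manip.sense()["force"])
E
```

```text
[-1.87985395e+02 -5.90019990e-02] [456.03041835 386.17711891 104.91703765] [ 0.1724255  -1.55636749  7.45598288]
[-0.62728254 -1.0078082   8.18265558]
```

View pics/f.png

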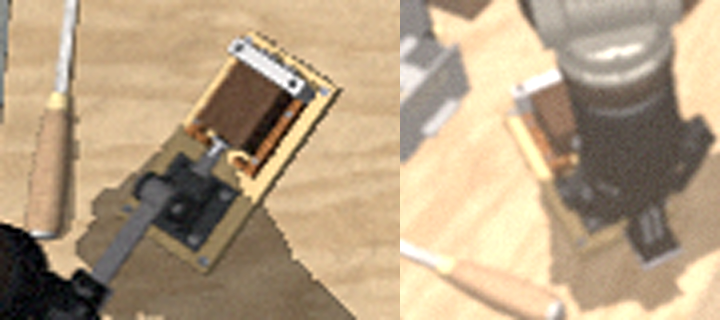

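The block is up against the bush plate with the nose on it. The pad is held at about level with 7.5–8 N, in line with the 7 N expected.

```bash
python3 -c "
from bench import ticket
print(ticket.hand_in())"
```

```text
the job is handed in; nothing more can be done
None
```

The walnut block is in the jig pocket against the bush plate, and I handed the job in with the fingers holding the clamp lever at about level with roughly 8 N; the judge's result was not shown.

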